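# Line up sample jars by size at the scanner

### The arm

A 6-joint arm with a two-finger parallel gripper is mounted at the origin on the work surface. World frame = base frame: x ahead of the robot, y to its left, z up, the work surface at z = 0. Lengths are in m, angles in rad, forces in N, time in s.
With the tool pointing down it reaches from about 0.4 to 0.825 m from the base axis. Payload 7 kg.
Tool frame: the origin (TCP) lies at the centre of the arm's flange, where the gripper is bolted on; the fingertips stand 178 mm ahead of it and the grasp point (between the pads) lies 159 mm ahead of it; z points along the fingers, y is the direction in which the jaws open and shut (so a half turn about z gives the same grasp; the last joint's range is limited). The gripper opens to 88 mm and grips with 3 to 60 N. Pads are 19 mm wide; open, the fingers measure 130 mm over their backs; the gripper's body (78 mm by 193 mm) begins 47 mm behind the grasp point.
Start: joints at [1.568, 0.359, 0.012, 0, -1.224, -0.288], TCP at [0.194, 0.647, 0.405] pointing down, gripper open.
Joint ranges: [-3.07, 3.07], [-1.43, 2.12], [-1.02, 1.25], [-3.03, 1.67], [-3.05, -0], [-3.03, 3.03]. Speed limits (rad/s): [2.39, 2.39, 3.01, 3.14, 3.14, 3.14].

### API

Orientations are given as [roll, pitch, yaw] about the fixed x, y, z axes, in that order (R = Rz(yaw) Ry(pitch) Rx(roll)).
In Python, from station import * gives the robot as it stands.
- The arm moves only by the tool send_rows, never from a script. Its argument "motion" is a list of rows, each an object with "offset": the shift along the tool's x, y, z in cm, a list of three; "turn": the turn about the tool's z in degrees. In form: [{"offset": [x, y, z], "turn": turn}, ...]. A call has 1 to 8 rows; each row is the pose to reach, as a shift and turn from the pose commanded when the call began, along the tool's axes at that moment; what a row does not reach only later rows make up. A row lasts 1/10 s, in which the tool goes at most 50 mm and 8.59 degrees, less where a joint would pass 70% of its speed; a pose out of reach is approached as far as the arm can. A call with a gripper value outside its range is refused whole. "hand" is the opening, from -1 (shut) to 1 (fully open), set as the call begins (left out, the last holds). The fingers move at their own pace and stop on an object; "squeeze" is the grip in N (left out, the last holds). Time passes only in rows, so rows that repeat a pose let the fingers close. It gives the time, the measured TCP pose, the force and the opening at its end, in the units of the state.
- get_state(): the state, without advancing time (a new reading comes with each control period).
- grab_frame(name): name is "scene" or "top" or "wrist"; returns a dict with "frame" (480x640x3 uint8, blue, green, red), "range_z" (480x640 float32, m along the optical axis (not along the pixel's ray), 0 where there is no reading), "vertical_fov" (degrees; the focal length in pixels is half the picture's height over the tangent of half this angle, whatever the lens; pixels are square), "cx", "cy" (the principal point, pixels), "cam_to_world" (4x4, takes a point from camera to world coordinates). Camera axes: x right, y up, looking along -z (the intrinsics and any distortion apply to the point x, -y, -z); pixel columns grow to the right and rows downward; lengths in m; the calibration is good to about 2 mm. A picture is of the moment at which its call begins.
- job_done(): hands the job in, once; it reports no verdict.
The state is a dict: "t": time; "q": joint angles; "qd": joint speeds; "joint_efforts": joint torques, N m; "eef_pos": TCP position; "ee_rot": TCP orientation; "force": force on the tool from outside, world axes, zero at the start; "moment": the same for the moment, N m; "width": finger opening in m.
Only numpy, scipy, OpenCV 4.12 (cv2) and the standard library are available. Lean on these libraries where they do the work, as an engineer would, in place of code of your own. Each camera call takes 0.05 s, during which the arm holds its last target. There are 200 camera calls.

### The job

Stand the four lidded sample jars on the four black marks of the aluminium strip, one to a mark and centred on it, in order of size: the smallest on the mark next to the black scanner box, then each next larger one, so that the largest is farthest from it. Do not knock any jar over, and let go of them all at the end.

Things in the scene. Friction and masses are not known exactly. Their poses are not given: they have to be found in the camera images.
- jar_0_center (a point): the smallest of four round lidded sample jars (white, with a white screw lid of the same diameter above a thin grey seam, all alike but for size): 34 mm diameter, 45 mm high, standing upright and loose on the bench; this point is its centre, half-way up (22.5 mm above its foot), z up
- jar_1_center (a point): the second smallest of four round lidded sample jars (white, with a white screw lid of the same diameter above a thin grey seam, all alike but for size): 42 mm diameter, 57 mm high, standing upright and loose on the bench; this point is its centre, half-way up (28.5 mm above its foot), z up
- jar_2_center (a point): the second largest of four round lidded sample jars (white, with a white screw lid of the same diameter above a thin grey seam, all alike but for size): 50 mm diameter, 69 mm high, standing upright and loose on the bench; this point is its centre, half-way up (34.5 mm above its foot), z up
- jar_3_center (a point): the largest of four round lidded sample jars (white, with a white screw lid of the same diameter above a thin grey seam, all alike but for size): 58 mm diameter, 81 mm high, standing upright and loose on the bench; this point is its centre, half-way up (40.5 mm above its foot), z up
- mark_0: one of four identical round black rubber marks (68 mm diameter, small white centre dot) fixed in a straight row 80 mm apart, centre to centre, on a low aluminium strip (90 by 470 mm); the names are in no order along the row; the origin is the centre of its top face, 9 mm above the bench, where a jar's foot stands; z up
- mark_1: one of four identical round black rubber marks (68 mm diameter, small white centre dot) fixed in a straight row 80 mm apart, centre to centre, on a low aluminium strip (90 by 470 mm); the names are in no order along the row; the origin is the centre of its top face, 9 mm above the bench, where a jar's foot stands; z up
- mark_2: one of four identical round black rubber marks (68 mm diameter, small white centre dot) fixed in a straight row 80 mm apart, centre to centre, on a low aluminium strip (90 by 470 mm); the names are in no order along the row; the origin is the centre of its top face, 9 mm above the bench, where a jar's foot stands; z up
- mark_3: one of four identical round black rubber marks (68 mm diameter, small white centre dot) fixed in a straight row 80 mm apart, centre to centre, on a low aluminium strip (90 by 470 mm); the names are in no order along the row; the origin is the centre of its top face, 9 mm above the bench, where a jar's foot stands; z up
- scanner: black scanner box fixed at one end of the aluminium strip (which end changes), in line with the marks, its centre 80 mm from the nearest mark's centre; 70 mm across the strip (its x axis), 30 mm along the strip (its y axis), 60 mm high, its top 66 mm above the bench, a green dot on top; origin at the centre of its underside, 6 mm above the bench. The other end of the strip has only a flat dark plate 4 mm thick
Mind the look-alikes: they are no part of the job. Leave any blue or yellow look-alike of the part that bears jar_0_center alone. Leave any red look-alike of the part that bears jar_1_center alone.

How it is judged:
At the end, for the whole second after the job is handed in: each jar stands upright (within 0.1 rad) and at rest on its own mark, its axis within 13 mm of the mark's centre, in order of size from the smallest on the mark nearest the scanner box to the largest on the mark farthest from it; all released (((horizontal distance between jar_0_center and mark_0 below 0.013 m and horizontal distance between mark_0 and scanner between 0.05 and 0.11 m) or (horizontal distance between jar_0_center and mark_1 below 0.013 m and horizontal distance between mark_1 and scanner between 0.05 and 0.11 m) or (horizontal distance between jar_0_center and mark_2 below 0.013 m and horizontal distance between mark_2 and scanner between 0.05 and 0.11 m) or (horizontal distance between jar_0_center and mark_3 below 0.013 m and horizontal distance between mark_3 and scanner between 0.05 and 0.11 m)) and angle between each of jar_0_center, jar_1_center, jar_2_center, jar_3_center's own z axis and vertical below 0.1 rad and height (world z) of jar_0_center between 0.0265 and 0.0365 m and linear speed of each of jar_0, jar_1, jar_2, jar_3 below 0.02 m/s and angular speed of each of jar_0, jar_1, jar_2, jar_3 below 0.2 rad/s and ((horizontal distance between jar_1_center and mark_0 below 0.013 m and horizontal distance between mark_0 and scanner between 0.13 and 0.19 m) or (horizontal distance between jar_1_center and mark_1 below 0.013 m and horizontal distance between mark_1 and scanner between 0.13 and 0.19 m) or (horizontal distance between jar_1_center and mark_2 below 0.013 m and horizontal distance between mark_2 and scanner between 0.13 and 0.19 m) or (horizontal distance between jar_1_center and mark_3 below 0.013 m and horizontal distance between mark_3 and scanner between 0.13 and 0.19 m)) and height (world z) of jar_1_center between 0.0325 and 0.0425 m and ((horizontal distance between jar_2_center and mark_0 below 0.013 m and horizontal distance between mark_0 and scanner between 0.21 and 0.27 m) or (horizontal distance between jar_2_center and mark_1 below 0.013 m and horizontal distance between mark_1 and scanner between 0.21 and 0.27 m) or (horizontal distance between jar_2_center and mark_2 below 0.013 m and horizontal distance between mark_2 and scanner between 0.21 and 0.27 m) or (horizontal distance between jar_2_center and mark_3 below 0.013 m and horizontal distance between mark_3 and scanner between 0.21 and 0.27 m)) and height (world z) of jar_2_center between 0.0385 and 0.0485 m and ((horizontal distance between jar_3_center and mark_0 below 0.013 m and horizontal distance between mark_0 and scanner between 0.29 and 0.35 m) or (horizontal distance between jar_3_center and mark_1 below 0.013 m and horizontal distance between mark_1 and scanner between 0.29 and 0.35 m) or (horizontal distance between jar_3_center and mark_2 below 0.013 m and horizontal distance between mark_2 and scanner between 0.29 and 0.35 m) or (horizontal distance between jar_3_center and mark_3 below 0.013 m and horizontal distance between mark_3 and scanner between 0.29 and 0.35 m)) and height (world z) of jar_3_center between 0.0445 and 0.0545 m); the robot touches nothing.
It fails at once if a jar is knocked over (leans by more than 0.7 rad) (angle between any of jar_0_center, jar_1_center, jar_2_center, jar_3_center's own z axis and vertical above 0.7 rad).
It also fails if it takes over 93 s, if anything falls off the work surface, if the arm or the gripper's body presses on something with over 40 N, if the wrist force passes 120 N, or if a joint passes its speed limit or range.

## Working session

There is one attempt and no reset: what is moved stays moved. The work goes in short steps, Python scripts to look and compute and a tool call to move; the robot and the scene stay as the last step left them, time stands still between calls to the robot, and variables do not carry over. Pictures are saved under pics/ and viewed, about 12 in all and at most 16, crops included, and the job is handed in when it is done.

Besides the shell and the picture viewer there is one more tool, called after ">>>" as name(argument=value, ...) on one line, values as JSON. send_rows: Moves the arm, as the interface text tells. Its arguments: {"type":"object","properties":{"motion":{"type":"array"},"hand":{"type":"number"},"squeeze":{"type":"number"}},"required":["motion"]}

```bash
mkdir -p pics; cat > h.py <<'E'
from station import *
import numpy as np, cv2
def cloud(g):
    z=g["range_z"]; H,W=z.shape; f=H/2/np.tan(np.radians(g["vertical_fov"])/2)
    u,v=np.meshgrid(np.arange(W),np.arange(H))
    P=np.stack([(u-g["cx"])/f*z,-(v-g["cy"])/f*z,-z,np.ones_like(z)],-1)@np.array(g["cam_to_world"]).T
    P=P[...,:3]; P[z<=0]=np.nan
    return P
E
python3 - <<'E'
from h import *
s=get_state(); print({k:np.round(s[k],3) for k in s})
for n in ["scene","top"]:
    g=grab_frame(n); cv2.imwrite(f"pics/{n}0.png",g["frame"]); print(n,[k for k in g],g["vertical_fov"],g["cx"],g["cy"],np.round(g["cam_to_world"],3).tolist())
    np.savez(f"{n}0.npz",P=cloud(g),frame=g["frame"])
E
```

```text
{'t': np.float64(0.0), 'q': array([ 1.568,  0.359,  0.011, -0.   , -1.224, -0.288]), 'qd': array([-0.   , -0.001, -0.002, -0.   ,  0.   ,  0.   ]), 'joint_efforts': array([ 2.0000e-03, -5.8272e+01,  2.9304e+01,  6.9970e+00,  7.0000e-03,
       -0.0000e+00]), 'eef_pos': array([0.193, 0.646, 0.404]), 'ee_rot': array([ 3.14 , -0.   , -0.291]), 'force': array([0.598, 0.081, 0.682]), 'moment': array([-0.033, -0.028, -0.017]), 'width': np.float64(0.088)}
scene ['frame', 'range_z', 'vertical_fov', 'cx', 'cy', 'cam_to_world'] 45.316259564567574 312.0063765311355 238.39406110697092 [[-0.625, -0.514, 0.587, 1.093], [0.781, -0.418, 0.465, 0.417], [0.007, 0.749, 0.663, 0.705], [0.0, 0.0, 0.0, 1.0]]
top ['frame', 'range_z', 'vertical_fov', 'cx', 'cy', 'cam_to_world'] 54.1145589944187 320.9729066104751 227.41914875950215 [[0.028, 0.993, -0.111, 0.435], [-1.0, 0.027, -0.006, -0.014], [-0.003, 0.111, 0.994, 0.859], [0.0, 0.0, 0.0, 1.0]]
```

View pics/scene0.png

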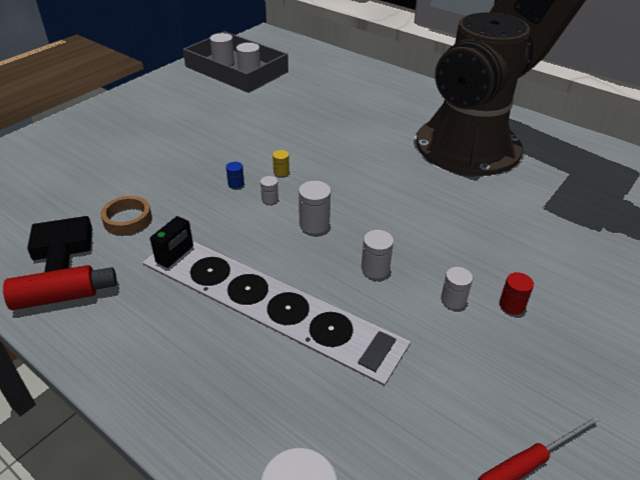

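View pics/top0.png

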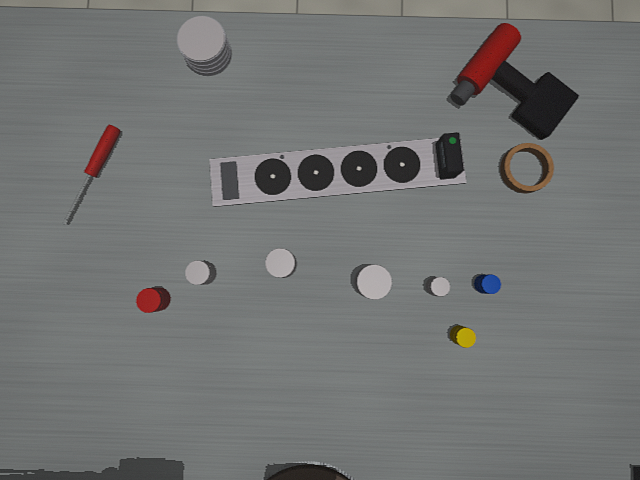

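Scene/top pictures: the strip runs from a flat plate (top 230,181) to the scanner with its green dot (top 452,140). There are four white jars, at top pixels (440,286), (198,272), (280,263) and (374,282). Look-alikes: red (149,300), blue (489,284), yellow (466,337), and a ribbed white stack (202,40). I'll measure sizes now.

```bash
python3 - <<'E'
from h import *
d=np.load("top0.npz"); P=d["P"]; im=d["frame"]
bench=P[230:420,20:600,2]; print("bench z",np.nanmedian(bench))
def top(u,v,r=32):
    w=P[v-r:v+r,u-r:u+r].reshape(-1,3); w=w[~np.isnan(w[:,2])]
    zt=np.percentile(w[w[:,2]>0.03][:,2],60) if (w[:,2]>0.03).any() else np.nan
    t=w[abs(w[:,2]-zt)<0.005]; m=cv2.minEnclosingCircle((t[:,:2]*1000).astype(np.float32))
    return np.round(zt,4),np.round(np.array(m[0])/1000,4),"dia mm",round(2*m[1],1),len(t), "mean",np.round(t.mean(0)[:2],4)
for n,u,v in [("w440",440,286),("w198",198,272),("w280",280,263),("w374",374,282),("stack",202,38),("red",149,300),("blue",489,284),("yel",466,337)]: print(n,top(u,v,24 if n!="stack" else 36))
# marks: dark circular blobs
g=im.max(2); 
c,_=cv2.findContours((g<60).astype(np.uint8),cv2.RETR_EXTERNAL,cv2.CHAIN_APPROX_NONE)
for k in c:
    if 700<cv2.contourArea(k)<3000:
        (u,v),ax,_=cv2.fitEllipse(k); q=P[int(v)-8:int(v)+9,int(u)-8:int(u)+9]
        print("blob",round(u,1),round(v,1),np.round(ax,1),np.round(np.nanmean(q,(0,1)),4))
b=im.astype(int); gm=(b[...,1]>b[...,0]+50)&(b[...,1]>b[...,2]+50); print("green",np.round(np.nanmean(P[gm],0),4),gm.sum())
cr=cv2.resize(im[230:350,120:520],(800,240),interpolation=cv2.INTER_CUBIC); cv2.imwrite("pics/crop1.png",cr)
E
```

```text
bench z 0.00017163041621731656
w440 (np.float64(0.0454), array([ 0.4308, -0.2155]), 'dia mm', 34.5, 305, 'mean', array([ 0.4307, -0.2147]))
w198 (np.float64(0.057), array([0.4425, 0.2005]), 'dia mm', 42.0, 471, 'mean', array([0.4426, 0.2003]))
w280 (np.float64(0.0692), array([0.4629, 0.0595]), 'dia mm', 49.9, 688, 'mean', array([0.4628, 0.0596]))
w374 (np.float64(0.0813), array([ 0.435, -0.098]), 'dia mm', 57.7, 959, 'mean', array([ 0.4351, -0.0979]))
stack (np.float64(0.0596), array([0.8602, 0.2182]), 'dia mm', 91.0, 1793, 'mean', array([0.8594, 0.2168]))
red (np.float64(0.0569), array([0.3935, 0.281 ]), 'dia mm', 42.2, 489, 'mean', array([0.3938, 0.2803]))
blue (np.float64(0.0453), array([ 0.4367, -0.303 ]), 'dia mm', 34.8, 314, 'mean', array([ 0.437 , -0.3018]))
yel (np.float64(0.0452), array([ 0.3454, -0.2587]), 'dia mm', 35.0, 322, 'mean', array([ 0.3457, -0.2581]))
blob 303.1 472.1 [16.8 88.1] [0.1083 0.0105 0.0115]
blob 272.4 176.2 [34.8 35. ] [0.6235 0.0844 0.0089]
blob 315.4 172.3 [34.8 35.3] [0.6332 0.0053 0.0089]
blob 358.5 168.3 [34.9 34.9] [ 0.6428 -0.0739  0.009 ]
blob 401.5 164.3 [34.8 35.2] [ 0.6524 -0.1531  0.0092]
blob 448.9 155.8 [26.5 49.6] [ 0.6571 -0.2257  0.062 ]
green [ 0.682  -0.2315  0.0679] 24
```

View pics/crop1.png

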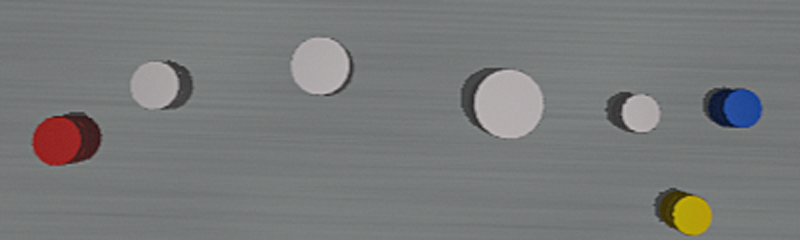

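Each white jar's diameter and height matches its spec, so the identification holds:

| Jar | Position (x, y), m | Target mark (x, y), m |
|---|---|---|
| jar_0 | (.431, -.215) | (.652, -.153) |
| jar_1 | (.4425, .2005) | (.643, -.074) |
| jar_2 | (.463, .0595) | (.633, .005) |
| jar_3 | (.435, -.098) | (.6235, .084) |

The scanner is at the -y end. Jaws will work across the strip (yaw -83.1°).

>>> send_rows(motion=[{"offset": [42, 34, 0], "turn": 66.4}, {"offset": [42, 34, 0], "turn": 66.4}, {"offset": [42, 34, 0], "turn": 66.4}, {"offset": [42, 34, 0], "turn": 66.4}, {"offset": [42, 34, 0], "turn": 66.4}, {"offset": [42, 34, 0], "turn": 66.4}, {"offset": [42, 34, 0], "turn": 66.4}, {"offset": [42, 34, 0], "turn": 66.4}], hand=1, squeeze=15)

```text
t: 0.9
eef_pos: [0.4198, 0.3145, 0.4046]
ee_rot: [3.142, 0.0, -1.455]
force: [0.6, 0.3, 0.2]
width: 0.0879
```

```bash
cat > go.py <<'E'
from h import *
import sys
from scipy.spatial.transform import Rotation as R
T={"j0":(.4308,-.2152,.187),"j1":(.4425,.2005,.193),"j2":(.4629,.0595,.199),"j3":(.435,-.098,.206),
"m0":(.6524,-.1531,.197),"m1":(.6428,-.0739,.203),"m2":(.6332,.0053,.209),"m3":(.6235,.0844,.216)}
s=get_state(); p=np.array(s["eef_pos"]); r=R.from_euler("xyz",s["ee_rot"])
print("t",round(float(s["t"]),2),"p",p.round(4),"rpy",np.round(s["ee_rot"],3),"w",round(float(s["width"]),4),"F",np.round(s["force"],1),"q6",round(s["q"][5],2))
print("turn",round(np.degrees(s["ee_rot"][2]+1.4504),2))
for n in sys.argv[1:]: print(n,"cm",(r.inv().apply(np.array(T[n])-p)*100).round(2))
E
python3 go.py j0
```

```text
t 0.9 p [0.4198 0.3145 0.4046] rpy [ 3.142  0.    -1.455] w 0.0879 F [0.6 0.3 0.2] q6 -0.9
turn -0.28
j0 cm [52.74  5.01 21.76]
```

>>> send_rows(motion=[{"offset": [52.7, 5, 5], "turn": 0}, {"offset": [52.7, 5, 5], "turn": 0}, {"offset": [52.7, 5, 5], "turn": 0}, {"offset": [52.7, 5, 5], "turn": 0}, {"offset": [52.7, 5, 5], "turn": 0}, {"offset": [52.7, 5, 5], "turn": 0}, {"offset": [52.7, 5, 5], "turn": 0}, {"offset": [52.7, 5, 5], "turn": 0}])

```text
t: 1.7
eef_pos: [0.4291, -0.0836, 0.3671]
ee_rot: [-3.141, 0.0, -1.449]
force: [1.7, 0.8, -0.2]
width: 0.0876
```

```bash
python3 go.py j0
```

```text
t 1.7 p [ 0.4291 -0.0836  0.3671] rpy [-3.141  0.    -1.449] w 0.0876 F [ 1.7  0.8 -0.2] q6 -0.14
turn 0.07
j0 cm [13.08  1.44 18.01]
```

>>> send_rows(motion=[{"offset": [5, 0.6, 1], "turn": 0}, {"offset": [9, 1, 3], "turn": 0}, {"offset": [13, 1.4, 6], "turn": 0}, {"offset": [13, 1.4, 10], "turn": 0}, {"offset": [13, 1.4, 10], "turn": 0}, {"offset": [13, 1.4, 10], "turn": 0}])

```text
t: 2.3
eef_pos: [0.4316, -0.2124, 0.2672]
ee_rot: [3.139, 0.0, -1.449]
force: [0.2, -0.1, 1.2]
width: 0.0879
```

```bash
python3 go.py j0; python3 - <<'E'
from h import *
g=grab_frame("wrist"); cv2.imwrite("pics/wrist1.png",g["frame"]); P=cloud(g)
w=P[(abs(P[...,2]-.0455)<.004)&(abs(P[...,0]-.43)<.05)&(abs(P[...,1]+.215)<.035)]; print(len(w)); m=cv2.minEnclosingCircle((w[:,:2]*1000).astype(np.float32)); print(m, np.median(w[:,2]))
E
```

```text
t 2.3 p [ 0.4316 -0.2124  0.2672] rpy [ 3.139  0.    -1.449] w 0.0879 F [ 0.2 -0.1  1.2] q6 0.17
turn 0.05
j0 cm [0.27 0.09 8.02]
2992
((430.73712158203125, -214.22769165039062), 17.09033203125) 0.045379559435813135
```

>>> send_rows(motion=[{"offset": [0.2, 0.1, 3], "turn": 0}, {"offset": [0.2, 0.1, 6], "turn": 0}, {"offset": [0.2, 0.1, 8], "turn": 0}, {"offset": [0.2, 0.1, 8], "turn": 0}, {"offset": [0.2, 0.1, 8], "turn": 0}])

```text
t: 2.85
eef_pos: [0.4321, -0.2139, 0.1888]
ee_rot: [-3.14, -0.001, -1.448]
force: [-0.1, 0.1, 0.2]
width: 0.0873
```

>>> send_rows(motion=[{"offset": [0, 0, 0], "turn": 0}, {"offset": [0, 0, 0], "turn": 0}, {"offset": [0, 0, 0], "turn": 0}, {"offset": [0, 0, 0], "turn": 0}, {"offset": [0, 0, 0], "turn": 0}, {"offset": [0, 0, 0], "turn": 0}, {"offset": [0, 0, 0], "turn": 0}, {"offset": [0, 0, 0], "turn": 0}], hand=-1, squeeze=15)

```text
t: 3.65
eef_pos: [0.4308, -0.2146, 0.187]
ee_rot: [3.141, 0.0, -1.45]
force: [-0.2, -0.8, 0.3]
width: 0.0337
```

```bash
python3 go.py j0 m0
```

```text
t 3.65 p [ 0.4308 -0.2146  0.187 ] rpy [ 3.141  0.    -1.45 ] w 0.0337 F [-0.2 -0.8  0.3] q6 0.17
turn 0.04
j0 cm [ 0.06  0.01 -0.  ]
m0 cm [ -3.43 -22.74  -1.01]
```

>>> send_rows(motion=[{"offset": [0, 0, -1.5], "turn": 0}, {"offset": [0, 0, -4], "turn": 0}, {"offset": [0, 0, -7], "turn": 0}, {"offset": [-0.2, -1.5, -9], "turn": 0}, {"offset": [-0.7, -4.5, -10], "turn": 0}, {"offset": [-1.2, -8, -10], "turn": 0}, {"offset": [-1.8, -12, -10], "turn": 0}, {"offset": [-2.4, -16, -10], "turn": 0}])

```text
t: 4.45
eef_pos: [0.588, -0.171, 0.2872]
ee_rot: [-3.141, 0.0, -1.45]
force: [0.1, -0.3, 0.4]
width: 0.0336
```

>>> send_rows(motion=[{"offset": [-0.5, -3.5, 0], "turn": 0}, {"offset": [-0.9, -5.8, 0], "turn": 0}, {"offset": [-1.0, -6.7, 0], "turn": 0}, {"offset": [-1.0, -6.7, 3], "turn": 0}, {"offset": [-1.0, -6.7, 5], "turn": 0}, {"offset": [-1.0, -6.7, 6], "turn": 0}, {"offset": [-1.0, -6.7, 6], "turn": 0}, {"offset": [-1.0, -6.7, 6], "turn": 0}])

```text
t: 5.25
eef_pos: [0.6522, -0.1536, 0.2278]
ee_rot: [-3.141, -0.0, -1.45]
force: [-0.3, -1.2, -0.3]
width: 0.0339
```

```bash
python3 go.py m0
```

```text
t 5.25 p [ 0.6522 -0.1536  0.2278] rpy [-3.141 -0.    -1.45 ] w 0.0339 F [-0.3 -1.2 -0.3] q6 0.06
turn 0.04
m0 cm [-0.05 -0.02  3.08]
```

>>> send_rows(motion=[{"offset": [0, 0, 1], "turn": 0}, {"offset": [0, 0, 2], "turn": 0}, {"offset": [0, 0, 2.6], "turn": 0}, {"offset": [0, 0, 3.0], "turn": 0}, {"offset": [0, 0, 3.1], "turn": 0}, {"offset": [0, 0, 3.1], "turn": 0}, {"offset": [0, 0, 3.1], "turn": 0}])

```text
t: 5.95
eef_pos: [0.6521, -0.1534, 0.196]
ee_rot: [-3.141, -0.0, -1.45]
force: [0.3, -0.5, -0.8]
width: 0.0339
```

```bash
python3 go.py m0
```

```text
t 5.95 p [ 0.6521 -0.1534  0.196 ] rpy [-3.141 -0.    -1.45 ] w 0.0339 F [ 0.3 -0.5 -0.8] q6 0.06
turn 0.04
m0 cm [-0.02 -0.03 -0.1 ]
```

>>> send_rows(motion=[{"offset": [0, 0, 0], "turn": 0}, {"offset": [0, 0, 0], "turn": 0}, {"offset": [0, 0, 0], "turn": 0}, {"offset": [0, 0, 0], "turn": 0}, {"offset": [0, 0, 0], "turn": 0}, {"offset": [0, 0, -3], "turn": 0}, {"offset": [0, 0, -7], "turn": 0}, {"offset": [0, 0, -11], "turn": 0}], hand=1)

```text
t: 6.75
eef_pos: [0.6519, -0.1534, 0.3068]
ee_rot: [3.14, 0.0, -1.45]
force: [0.6, 0.2, 0.6]
width: 0.0865
```

```bash
python3 go.py j1; python3 - <<'E'
from h import *
g=grab_frame("wrist"); P=cloud(g); cv2.imwrite("pics/w2.png",g["frame"])
w=P[(abs(P[...,2]-.054)<.004)&(abs(P[...,0]-.652)<.05)&(abs(P[...,1]+.153)<.035)]; print(len(w))
if len(w): print(cv2.minEnclosingCircle((w[:,:2]*1000).astype(np.float32)), np.median(w[:,2]))
E
```

```text
t 6.75 p [ 0.6519 -0.1534  0.3068] rpy [ 3.14  0.   -1.45] w 0.0865 F [0.6 0.2 0.6] q6 0.06
turn 0.05
j1 cm [-37.66  16.49  11.41]
2312
((652.1522216796875, -153.17881774902344), 17.01109504699707) 0.054395469273107344
```

>>> send_rows(motion=[{"offset": [-2, 0.9, 0], "turn": 0}, {"offset": [-6, 2.6, 0], "turn": 0}, {"offset": [-10.5, 4.6, 0], "turn": 0}, {"offset": [-15, 6.6, 0], "turn": 0}, {"offset": [-19.5, 8.5, 0], "turn": 0}, {"offset": [-24, 10.5, 0], "turn": 0}, {"offset": [-28.5, 12.5, 0], "turn": 0}, {"offset": [-33, 14.5, 0], "turn": 0}])

```text
t: 7.6
eef_pos: [0.467, 0.1581, 0.3063]
ee_rot: [-3.141, 0.001, -1.45]
force: [2.3, 1.4, 0.2]
width: 0.0877
```

>>> send_rows(motion=[{"offset": [-3, 1.3, 0], "turn": 0}, {"offset": [-4.6, 2.0, 1], "turn": 0}, {"offset": [-4.6, 2.0, 3], "turn": 0}, {"offset": [-4.6, 2.0, 4], "turn": 0}, {"offset": [-4.6, 2.0, 4], "turn": 0}, {"offset": [-4.6, 2.0, 4], "turn": 0}])

```text
t: 8.2
eef_pos: [0.4432, 0.1997, 0.2662]
ee_rot: [3.141, -0.0, -1.45]
force: [0.6, 0.4, 0.8]
width: 0.0877
```

```bash
python3 go.py j1
```

```text
t 8.2 p [0.4432 0.1997 0.2662] rpy [ 3.141 -0.    -1.45 ] w 0.0877 F [0.6 0.4 0.8] q6 -0.71
turn 0.01
j1 cm [-0.09  0.06  7.32]
```

>>> send_rows(motion=[{"offset": [-0.1, 0, 3], "turn": 0}, {"offset": [-0.1, 0, 6], "turn": 0}, {"offset": [-0.1, 0, 7.3], "turn": 0}, {"offset": [-0.1, 0, 7.3], "turn": 0}, {"offset": [-0.1, 0, 7.3], "turn": 0}])

```text
t: 8.7
eef_pos: [0.4434, 0.201, 0.1938]
ee_rot: [-3.141, 0.0, -1.45]
force: [-0.3, -0.4, 0.7]
width: 0.0876
```

>>> send_rows(motion=[{"offset": [0, 0, 0], "turn": 0}, {"offset": [0, 0, 0], "turn": 0}, {"offset": [0, 0, 0], "turn": 0}, {"offset": [0, 0, 0], "turn": 0}, {"offset": [0, 0, 0], "turn": 0}, {"offset": [0, 0, 0], "turn": 0}, {"offset": [0, 0, 0], "turn": 0}, {"offset": [0, 0, 0], "turn": 0}], hand=-1, squeeze=18)

```text
t: 9.5
eef_pos: [0.4427, 0.201, 0.1931]
ee_rot: [3.142, -0.0, -1.45]
force: [-0.2, -0.1, 0.8]
width: 0.0416
```

```bash
python3 go.py j1 m1
```

```text
t 9.5 p [0.4427 0.201  0.1931] rpy [ 3.142 -0.    -1.45 ] w 0.0416 F [-0.2 -0.1  0.8] q6 -0.71
turn 0.05
j1 cm [0.04 0.03 0.01]
m1 cm [ 29.7  -16.54  -0.99]
```

>>> send_rows(motion=[{"offset": [0, 0, -1.5], "turn": 0}, {"offset": [0, 0, -4], "turn": 0}, {"offset": [0, 0, -7.5], "turn": 0}, {"offset": [0.5, -0.3, -10], "turn": 0}, {"offset": [2.5, -1.4, -10], "turn": 0}, {"offset": [5.5, -3.1, -10], "turn": 0}, {"offset": [9, -5, -10], "turn": 0}, {"offset": [12.5, -7, -10], "turn": 0}])

```text
t: 10.3
eef_pos: [0.5278, 0.0843, 0.2931]
ee_rot: [-3.141, 0.0, -1.449]
force: [0.7, 1.4, -1.3]
width: 0.0419
```

>>> send_rows(motion=[{"offset": [3.5, -2, 0], "turn": 0}, {"offset": [7, -3.9, 0], "turn": 0}, {"offset": [10.5, -5.8, 0], "turn": 0}, {"offset": [13.5, -7.5, 0], "turn": 0}, {"offset": [16, -8.9, 0], "turn": 0}, {"offset": [17.2, -9.5, 0], "turn": 0}, {"offset": [17.2, -9.5, 0], "turn": 0}, {"offset": [17.2, -9.5, 0], "turn": 0}])

```text
t: 11.1
eef_pos: [0.642, -0.0738, 0.2926]
ee_rot: [3.141, 0.0, -1.45]
force: [-0.5, 0.5, -0.8]
width: 0.0417
```

```bash
python3 go.py m1
```

```text
t 11.1 p [ 0.642  -0.0738  0.2926] rpy [ 3.141  0.    -1.45 ] w 0.0417 F [-0.5  0.5 -0.8] q6 -0.07
turn 0.0
m1 cm [ 0.02 -0.09  8.96]
```

>>> send_rows(motion=[{"offset": [0, -0.1, 2.5], "turn": 0}, {"offset": [0, -0.1, 5], "turn": 0}, {"offset": [0, -0.1, 7], "turn": 0}, {"offset": [0, -0.1, 8.4], "turn": 0}, {"offset": [0, -0.1, 8.9], "turn": 0}, {"offset": [0, -0.1, 9.0], "turn": 0}, {"offset": [0, -0.1, 9.0], "turn": 0}, {"offset": [0, -0.1, 9.0], "turn": 0}])

```text
t: 11.9
eef_pos: [0.6438, -0.0737, 0.2042]
ee_rot: [-3.14, -0.0, -1.45]
force: [0.3, -0.9, -1.0]
width: 0.0417
```

```bash
python3 go.py m1
```

```text
t 11.9 p [ 0.6438 -0.0737  0.2042] rpy [-3.14 -0.   -1.45] w 0.0417 F [ 0.3 -0.9 -1. ] q6 -0.07
turn 0.05
m1 cm [0.   0.1  0.11]
```

>>> send_rows(motion=[{"offset": [0, 0, 0.1], "turn": 0}, {"offset": [0, 0, 0.2], "turn": 0}, {"offset": [0, 0, 0.2], "turn": 0}])

```text
t: 12.2
eef_pos: [0.6437, -0.0738, 0.2021]
ee_rot: [-3.14, -0.0, -1.45]
force: [-1.3, 1.1, 5.5]
width: 0.0419
```

>>> send_rows(motion=[{"offset": [0, 0, 0], "turn": 0}, {"offset": [0, 0, 0], "turn": 0}, {"offset": [0, 0, 0], "turn": 0}, {"offset": [0, 0, 0], "turn": 0}, {"offset": [0, 0, 0], "turn": 0}, {"offset": [0, 0, -3], "turn": 0}, {"offset": [0, 0, -7], "turn": 0}, {"offset": [0, 0, -10], "turn": 0}], hand=1)

```text
t: 13.0
eef_pos: [0.6437, -0.0739, 0.303]
ee_rot: [-3.141, -0.0, -1.449]
force: [0.7, -0.4, 0.3]
width: 0.0874
```

```bash
python3 go.py j2
```

```text
t 13.0 p [ 0.6437 -0.0739  0.303 ] rpy [-3.141 -0.    -1.449] w 0.0874 F [ 0.7 -0.4  0.3] q6 -0.07
turn 0.06
j2 cm [-15.43  16.34  10.38]
```

>>> send_rows(motion=[{"offset": [-3, 3.2, 0], "turn": 0}, {"offset": [-6, 6.4, 0], "turn": 0}, {"offset": [-9, 9.6, 0], "turn": 0}, {"offset": [-12, 12.8, 0], "turn": 0}, {"offset": [-15, 15.9, 0], "turn": 0}, {"offset": [-15.4, 16.3, 1], "turn": 0}, {"offset": [-15.4, 16.3, 2], "turn": 0}, {"offset": [-15.4, 16.3, 2], "turn": 0}])

```text
t: 13.8
eef_pos: [0.4631, 0.0592, 0.2799]
ee_rot: [3.14, -0.001, -1.449]
force: [1.6, 0.1, -0.5]
width: 0.0877
```

```bash
python3 go.py j2
```

```text
t 13.8 p [0.4631 0.0592 0.2799] rpy [ 3.140e+00 -1.000e-03 -1.449e+00] w 0.0877 F [ 1.6  0.1 -0.5] q6 -0.43
turn 0.06
j2 cm [-0.04  0.    8.09]
```

>>> send_rows(motion=[{"offset": [0, 0, 3], "turn": 0}, {"offset": [0, 0, 6], "turn": 0}, {"offset": [0, 0, 8.1], "turn": 0}, {"offset": [0, 0, 8.1], "turn": 0}, {"offset": [0, 0, 8.1], "turn": 0}])

```text
t: 14.3
eef_pos: [0.4638, 0.0589, 0.1999]
ee_rot: [3.14, -0.001, -1.451]
force: [0.3, -0.3, 0.4]
width: 0.0875
```

>>> send_rows(motion=[{"offset": [0, 0, 0], "turn": 0}, {"offset": [0, 0, 0], "turn": 0}, {"offset": [0, 0, 0], "turn": 0}, {"offset": [0, 0, 0], "turn": 0}, {"offset": [0, 0, 0], "turn": 0}, {"offset": [0, 0, 0], "turn": 0}, {"offset": [0, 0, 0], "turn": 0}, {"offset": [0, 0, 0], "turn": 0}], hand=-1, squeeze=22)

```text
t: 15.1
eef_pos: [0.463, 0.0594, 0.2003]
ee_rot: [-3.141, 0.0, -1.449]
force: [-1.7, 1.4, 6.0]
width: 0.0498
```

```bash
python3 go.py j2 m2
```

```text
t 15.1 p [0.463  0.0594 0.2003] rpy [-3.141  0.    -1.449] w 0.0498 F [-1.7  1.4  6. ] q6 -0.43
turn 0.05
j2 cm [-0.01  0.01  0.13]
m2 cm [  7.43 -16.24  -0.86]
```

>>> send_rows(motion=[{"offset": [0, 0, -1.5], "turn": 0}, {"offset": [0, 0, -4], "turn": 0}, {"offset": [0, 0, -7], "turn": 0}, {"offset": [0.4, -0.9, -9], "turn": 0}, {"offset": [1.6, -3.5, -10], "turn": 0}, {"offset": [3, -6.6, -10], "turn": 0}, {"offset": [4.5, -9.8, -10], "turn": 0}, {"offset": [6, -13, -10], "turn": 0}])

```text
t: 15.9
eef_pos: [0.6004, 0.015, 0.2998]
ee_rot: [3.141, 0.0, -1.45]
force: [1.1, 0.3, -0.1]
width: 0.0494
```

>>> send_rows(motion=[{"offset": [1.1, -2.4, 0], "turn": 0}, {"offset": [1.4, -3.2, 0], "turn": 0}, {"offset": [1.4, -3.2, 1], "turn": 0}, {"offset": [1.4, -3.2, 3], "turn": 0}, {"offset": [1.4, -3.2, 5], "turn": 0}, {"offset": [1.4, -3.2, 6], "turn": 0}, {"offset": [1.4, -3.2, 6], "turn": 0}, {"offset": [1.4, -3.2, 6], "turn": 0}])

```text
t: 16.7
eef_pos: [0.6326, 0.0057, 0.2404]
ee_rot: [-3.141, -0.0, -1.449]
force: [0.4, 0.6, -0.2]
width: 0.0498
```

```bash
python3 go.py m2
```

```text
t 16.7 p [0.6326 0.0057 0.2404] rpy [-3.141 -0.    -1.449] w 0.0498 F [ 0.4  0.6 -0.2] q6 -0.2
turn 0.07
m2 cm [ 0.05 -0.06  3.14]
```

>>> send_rows(motion=[{"offset": [0, -0.1, 1], "turn": 0}, {"offset": [0, -0.1, 2], "turn": 0}, {"offset": [0, -0.1, 2.7], "turn": 0}, {"offset": [0, -0.1, 3.0], "turn": 0}, {"offset": [0, -0.1, 3.1], "turn": 0}, {"offset": [0, -0.1, 3.1], "turn": 0}, {"offset": [0, -0.1, 3.1], "turn": 0}])

```text
t: 17.4
eef_pos: [0.6335, 0.0054, 0.2094]
ee_rot: [3.141, -0.0, -1.45]
force: [-4.4, 0.2, 5.9]
width: 0.0498
```

```bash
python3 go.py m2
```

```text
t 17.4 p [0.6335 0.0054 0.2094] rpy [ 3.141 -0.    -1.45 ] w 0.0498 F [-4.4  0.2  5.9] q6 -0.2
turn 0.05
m2 cm [0.01 0.03 0.04]
```

Seated (about 6 N). Releasing.

>>> send_rows(motion=[{"offset": [0, 0, 0], "turn": 0}, {"offset": [0, 0, 0], "turn": 0}, {"offset": [0, 0, 0], "turn": 0}, {"offset": [0, 0, 0], "turn": 0}, {"offset": [0, 0, 0], "turn": 0}, {"offset": [0, 0, -3], "turn": 0}, {"offset": [0, 0, -7], "turn": 0}, {"offset": [0, 0, -11], "turn": 0}], hand=1)

```text
t: 18.2
eef_pos: [0.6336, 0.0055, 0.3198]
ee_rot: [3.14, -0.0, -1.45]
force: [1.0, 0.4, 0.5]
width: 0.0878
```

```bash
python3 go.py j3
```

```text
t 18.2 p [0.6336 0.0055 0.3198] rpy [ 3.14 -0.   -1.45] w 0.0878 F [1.  0.4 0.5] q6 -0.2
turn 0.04
j3 cm [ 7.87 20.95 11.41]
```

>>> send_rows(motion=[{"offset": [1.3, 3.5, 0], "turn": 0}, {"offset": [2.8, 7.5, 0], "turn": 0}, {"offset": [4.4, 11.7, 0], "turn": 0}, {"offset": [6, 16, 0], "turn": 0}, {"offset": [7.5, 20, 0], "turn": 0}, {"offset": [7.9, 20.9, 1], "turn": 0}, {"offset": [7.9, 20.9, 2], "turn": 0}, {"offset": [7.9, 20.9, 2], "turn": 0}])

```text
t: 19.0
eef_pos: [0.436, -0.098, 0.2981]
ee_rot: [3.14, -0.0, -1.45]
force: [-0.1, 1.1, 0.4]
width: 0.0879
```

```bash
python3 go.py j3
```

```text
t 19.0 p [ 0.436  -0.098   0.2981] rpy [ 3.14 -0.   -1.45] w 0.0879 F [-0.1  1.1  0.4] q6 -0.1
turn 0.02
j3 cm [-0.01  0.09  9.21]
```

>>> send_rows(motion=[{"offset": [0, 0.1, 3], "turn": 0}, {"offset": [0, 0.1, 6], "turn": 0}, {"offset": [0, 0.1, 8.5], "turn": 0}, {"offset": [0, 0.1, 9.2], "turn": 0}, {"offset": [0, 0.1, 9.2], "turn": 0}, {"offset": [0, 0.1, 9.2], "turn": 0}])

```text
t: 19.6
eef_pos: [0.4359, -0.0979, 0.2077]
ee_rot: [-3.141, -0.0, -1.449]
force: [0.3, 0.1, 0.7]
width: 0.0874
```

>>> send_rows(motion=[{"offset": [0, 0, 0], "turn": 0}, {"offset": [0, 0, 0], "turn": 0}, {"offset": [0, 0, 0], "turn": 0}, {"offset": [0, 0, 0], "turn": 0}, {"offset": [0, 0, 0], "turn": 0}, {"offset": [0, 0, 0], "turn": 0}, {"offset": [0, 0, 0], "turn": 0}, {"offset": [0, 0, 0], "turn": 0}], hand=-1, squeeze=28)

```text
t: 20.4
eef_pos: [0.4349, -0.0982, 0.2074]
ee_rot: [-3.141, -0.0, -1.45]
force: [-1.9, 1.3, 6.8]
width: 0.0573
```

```bash
python3 go.py j3 m3
```

```text
t 20.4 p [ 0.4349 -0.0982  0.2074] rpy [-3.141 -0.    -1.45 ] w 0.0573 F [-1.9  1.3  6.8] q6 -0.1
turn 0.05
j3 cm [-0.02 -0.01  0.14]
m3 cm [-15.85 -20.93  -0.85]
```

>>> send_rows(motion=[{"offset": [0, 0, -1.5], "turn": 0}, {"offset": [0, 0, -4], "turn": 0}, {"offset": [0, 0, -7.5], "turn": 0}, {"offset": [-0.4, -0.5, -10.5], "turn": 0}, {"offset": [-1.8, -2.4, -11], "turn": 0}, {"offset": [-3.8, -5, -11], "turn": 0}, {"offset": [-5.9, -7.8, -11], "turn": 0}, {"offset": [-8, -10.6, -11], "turn": 0}])

```text
t: 21.2
eef_pos: [0.5309, -0.0052, 0.317]
ee_rot: [3.142, 0.0, -1.45]
force: [0.4, 0.3, -0.1]
width: 0.0574
```

>>> send_rows(motion=[{"offset": [-2.1, -2.8, 0], "turn": 0}, {"offset": [-4.2, -5.5, 0], "turn": 0}, {"offset": [-6.2, -8.1, 0], "turn": 0}, {"offset": [-7.5, -9.8, 0], "turn": 0}, {"offset": [-7.9, -10.3, 0], "turn": 0}, {"offset": [-7.9, -10.3, 2], "turn": 0}, {"offset": [-7.9, -10.3, 3], "turn": 0}, {"offset": [-7.9, -10.3, 3], "turn": 0}])

```text
t: 22.0
eef_pos: [0.6219, 0.0842, 0.285]
ee_rot: [3.137, -0.001, -1.45]
force: [-0.4, -0.5, -0.8]
width: 0.0577
```

```bash
python3 go.py m3
```

```text
t 22.0 p [0.6219 0.0842 0.285 ] rpy [ 3.137e+00 -1.000e-03 -1.450e+00] w 0.0577 F [-0.4 -0.5 -0.8] q6 -0.32
turn 0.0
m3 cm [-0.01 -0.19  6.9 ]
```

>>> send_rows(motion=[{"offset": [0, -0.1, 2], "turn": 0}, {"offset": [0, -0.1, 4], "turn": 0}, {"offset": [0, -0.1, 5.5], "turn": 0}, {"offset": [0, -0.1, 6.4], "turn": 0}, {"offset": [0, -0.1, 6.7], "turn": 0}, {"offset": [0, -0.1, 6.8], "turn": 0}, {"offset": [0, -0.1, 6.8], "turn": 0}, {"offset": [0, -0.1, 6.8], "turn": 0}])

```text
t: 22.8
eef_pos: [0.6243, 0.0851, 0.2199]
ee_rot: [-3.14, 0.0, -1.45]
force: [0.2, 0.7, -2.1]
width: 0.0575
```

```bash
python3 go.py m3
```

```text
t 22.8 p [0.6243 0.0851 0.2199] rpy [-3.14  0.   -1.45] w 0.0575 F [ 0.2  0.7 -2.1] q6 -0.32
turn 0.05
m3 cm [0.06 0.09 0.39]
```

>>> send_rows(motion=[{"offset": [0.1, 0.1, 0.1], "turn": 0}, {"offset": [0.1, 0.1, 0.2], "turn": 0}, {"offset": [0.1, 0.1, 0.3], "turn": 0}, {"offset": [0.1, 0.1, 0.3], "turn": 0}])

```text
t: 23.2
eef_pos: [0.6232, 0.0839, 0.2165]
ee_rot: [-3.141, -0.0, -1.449]
force: [-2.2, -0.3, 4.1]
width: 0.0574
```

```bash
python3 go.py m3
```

```text
t 23.2 p [0.6232 0.0839 0.2165] rpy [-3.141 -0.    -1.449] w 0.0574 F [-2.2 -0.3  4.1] q6 -0.32
turn 0.05
m3 cm [-0.05 -0.04  0.05]
```

Touching down. I'll release, rise, and back away to clear the top camera.

>>> send_rows(motion=[{"offset": [0, 0, 0], "turn": 0}, {"offset": [0, 0, 0], "turn": 0}, {"offset": [0, 0, 0], "turn": 0}, {"offset": [0, 0, 0], "turn": 0}, {"offset": [0, 0, 0], "turn": 0}, {"offset": [0, 0, -4], "turn": 0}, {"offset": [0, 0, -8], "turn": 0}, {"offset": [0, 0, -12], "turn": 0}], hand=1)

```text
t: 24.0
eef_pos: [0.6231, 0.0838, 0.3372]
ee_rot: [3.141, -0.0, -1.45]
force: [1.2, 0.1, -0.5]
width: 0.0876
```

>>> send_rows(motion=[{"offset": [-4, 1, 0], "turn": 0}, {"offset": [-8, 3, 0], "turn": 0}, {"offset": [-12, 5, 0], "turn": 0}, {"offset": [-16, 7, 0], "turn": 0}, {"offset": [-20, 9, 0], "turn": 0}, {"offset": [-24, 11, 0], "turn": 0}, {"offset": [-28, 13, 0], "turn": 0}, {"offset": [-28, 13, 0], "turn": 0}])

```text
t: 24.8
eef_pos: [0.4581, 0.3498, 0.3363]
ee_rot: [-3.141, 0.001, -1.445]
force: [0.1, 0.4, 0.8]
width: 0.0878
```

```bash
python3 - <<'E'
from h import *
g=grab_frame("top"); P=cloud(g); im=g["frame"]; cv2.imwrite("pics/top9.png",im)
for n,(x,y),z in [("0",(.6524,-.1531),.054),("1",(.6428,-.0739),.066),("2",(.6332,.0053),.078),("3",(.6235,.0844),.090)]:
    w=P[(abs(P[...,2]-z)<.004)&(abs(P[...,0]-x)<.04)&(abs(P[...,1]-y)<.04)]
    c,r=cv2.minEnclosingCircle((w[:,:2]*1000).astype(np.float32)); A=np.c_[w[:,:2],np.ones(len(w))]
    print(n,len(w),"err mm",np.round(np.array(c)-[1000*x,1000*y],1),"dia",round(2*r,1),"z",np.median(w[:,2]).round(4),"slope",np.linalg.lstsq(A,w[:,2],rcond=None)[0][:2].round(3))
E
```

```text
0 281 err mm [-0.8 -0.8] dia 34.0 z 0.054 slope [0.022 0.011]
1 448 err mm [0.1 0. ] dia 41.7 z 0.0658 slope [0.015 0.011]
2 659 err mm [-0.3  0.1] dia 50.2 z 0.0779 slope [-0.001 -0.006]
3 908 err mm [-0.4 -0.7] dia 58.2 z 0.0898 slope [0.003 0.001]
```

View pics/top9.png

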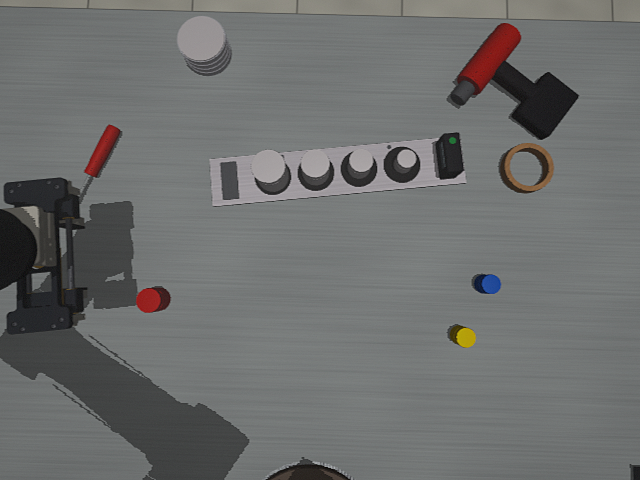

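The picture shows all four jars upright on the marks, with lids at (406,158), (359,160), (315,162) and (268,165). Sizes increase away from the scanner at (452,140), and the look-alikes haven't moved. Handing in.

```bash
python3 -c "
from station import *
print(job_done())"
```

```text
the job is handed in; nothing more can be done
None
```

All four jars now stand on the four marks in order of size, smallest next to the scanner box and largest farthest from it. I released them all and handed the job in at about 25 s, well inside the 93 s limit.

My last check was the top camera's depth image. It put each jar's axis within about 1.2 mm of its mark centre, against the 13 mm allowed. Every lid was at the right height and tilted by no more than about 0.025 rad. The gripper was well clear of the jars, and the red, blue and yellow look-alikes were left where they stood. No check failed or disagreed, but handing in reports no verdict.

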